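Slide the copper heat-spreader plate off its board and lay it on the soldering tray

TASK

Take the copper plate for the next soldering job: push it along its lane on the red-brown board until its end sticks out past the board's open edge, on the side of the tray (without pushing it off), grip the overhanging end from above by its two long sides, and lower it onto the middle of the two black rails in the turquoise tray, lying flat and lengthwise along the rails, before letting go. Leave the aluminium plate where it is.

Things in the scene. Friction and masses are not known exactly. Their poses are not given: they have to be found in the camera images.
- copper_plate: Flat copper-coloured plate, 54 mm wide (its x) by 110 mm long (its y) by 6 mm thick, about 0.2 to 0.4 kg. Origin at the centre of its underside, z up. It lies loose in one of the two lanes of the slide board, lengthwise along the lane; which lane varies.
- aluminium_plate: Silver aluminium plate of the same size and axes, loose in the other lane of the slide board. It must stay there.
- slide_board: Fixed red-brown block 144 (x) by 220 (y) mm, origin at underside centre. Two lanes along y, 60 wide, centre lines x = -34 and +34, lane floor 45 mm above the bench. Black strips, 8 wide and 8 above the floor, line each lane's sides and +y end (y 102 to 110): no grip inside a lane. Open sheer edge at y = -110. Plate centres start at y = -45 to 0: 47 mm or more free behind (+y) for closed fingers.
- tray: Fixed turquoise shallow tray 200 (x) by 220 (y) mm, walls 16 high, 4 thick, floor up to 5 thick. Origin at the centre of its underside, z up. Inside, two black rails along y, 130 long, 8 wide, centred at x = -14 and +14, tops 35 mm above the bench. A plate centred on them lengthwise sticks out 9 mm on each side, leaving room for fingers.
Mind the look-alikes: they are no part of the job. There is more than one size of the copper_plate; the job needs the middle-sized.

How it is judged:
On the way, in this order (a step that is already met when the one before it is completed fails the run):
1. the copper plate lies on the board with its end at least 15 mm out past the open edge (y of copper_plate in the frame of slide_board below -0.07 m and z of copper_plate in the frame of slide_board between 0.04 and 0.052 m and angle between copper_plate's own z axis and vertical below 0.09 rad), for 0.1 s.
2. the copper plate, still held by the fingers, is lowered to less than 15 mm above the rails (horizontal distance between copper_plate and tray below 0.03 m and z of copper_plate in the frame of tray below 0.05 m and contact force between the fingers and copper_plate above 0.5 N), for 0.05 s.
At the end, for the whole second after the job is handed in: The copper plate rests flat (within 5 degrees) on the two rails of the tray, its centre within 20 mm of the tray's centre, its length within 15 degrees of the rails, released and at rest; the aluminium plate is within 20 mm of where it was (horizontal distance between copper_plate and tray below 0.02 m and z of copper_plate in the frame of tray between 0.031 and 0.039 m and angle between copper_plate's own z axis and vertical below 0.09 rad and angle between the y axis of copper_plate and the y axis of tray, either way round below 0.26 rad and linear speed of copper_plate below 0.02 m/s and distance of aluminium_plate from where it was at the start of the episode below 0.02 m); the robot touches nothing.
It fails at once if the aluminium plate is moved by more than 20 mm (distance of aluminium_plate from where it was at the start of the episode above 0.02 m).
It also fails if it takes over 54 s, if anything falls off the work surface, if the arm or the gripper's body presses on something with over 40 N, if the wrist force passes 120 N, or if a joint passes its speed limit or range.

ROBOT

A 7-joint arm with a two-finger parallel gripper is mounted at the origin on the work surface. World frame = base frame: x ahead of the robot, y to its left, z up, the work surface at z = 0. Lengths are in m, angles in rad, forces in N, time in s.
With the tool pointing down it reaches from about 0.4 to 0.85 m from the base axis. Payload 10.4 kg.
Tool frame: the origin (TCP) lies on the centre line of the jaws, within the pads' length; the fingertips stand 8 mm ahead of it and the grasp point (between the pads) lies 11 mm behind it (r.finger_overhang is the distance from the TCP to the fingertips, in m); z points along the fingers, y is the line along which they close (so a half turn about z gives the same grasp; the last joint's range is limited). The gripper opens to 87 mm and grips with 3 to 60 N. Pads are 19 mm wide; open, the fingers measure 117 mm over their backs; the gripper's body (75 mm by 190 mm) begins 51 mm behind the grasp point.
Start: joints at [1.208, 0.332, -0.065, 1.46, 0.022, 1.35, -0.088], TCP at [0.208, -0.589, 0.231] pointing down, gripper open.
Joint ranges: [-2.6, 2.6], [-0.5, 2.12], [-1.47, 1.34], [0.16, 2.42], [-1.27, 4.41], [0.06, 2.06], [-2.6, 2.6]. Speed limits (rad/s): [2.22, 2.22, 2.79, 2.79, 3.14, 3.14, 3.14].

INTERFACE

Orientations are given as a unit quaternion [x, y, z, w].
In Python, from bench import r, vision gives the robot as it stands.
- The arm moves only by the tool drive_tool, never from a script. Its argument "series" is a list of rows, each a list of 2 entries, a list of its own where there are three numbers: the shift along the world's x, y, z in cm, then the turn about the world's z in degrees. A call has exactly 10 rows; each row shifts and turns the commanded pose from where the row before left it; what a row does not reach is not made up. A row lasts 1/8 s, in which the tool goes at most 62.5 mm and 10.7 degrees, less where a joint would pass 70% of its speed; a pose out of reach is approached as far as the arm can. A call with a gripper value outside its range is refused whole. "hand" is the closure, from 0 (fully open) to 1 (shut), set as the call begins (left out, the last holds). The fingers move at their own pace and stop on an object; "newtons" is the grip in N (left out, the last holds). Time passes only in rows, so rows that do not move let the fingers close, or fill a call up. It gives the time, the measured TCP pose, the force, the opening and the grip force at its end, in the units of the state.
- r.read_state(): the state, without advancing time (a new reading comes with each control period).
- vision.camera(name): name is "scene" or "top"; returns a dict with "color" (480x640x3 uint8, red, green, blue), "intrinsics" (3x3 intrinsics, pixels), "k1" (the pictures are not rectified: a ray, as slopes to the right and down, at radius r is drawn at 1 + k1 r^2 times it, then the intrinsics apply), "R" (3x3) and "t" (3): a world point X has camera coordinates R X + t. Camera axes: x right, y down, z forward; pixel columns grow to the right and rows downward; lengths in m; the calibration is good to about 2 mm. A picture is of the moment at which its call begins. There is no depth.
- r.close_job(): hands the job in; it is judged then, once.
The state is a dict: "time": time; "joint_positions": joint angles; "joint_vel": joint speeds; "joint_torque": joint torques, N m; "ee_pos": TCP position; "eef_rot": TCP orientation; "ft_force": force on the tool from outside, world axes, zero at the start; "torque": the same for the moment, N m; "width": finger opening in m; "grip_force": force on a finger pad.
Only numpy, scipy, OpenCV 4.12 (cv2) and the standard library are available. Lean on these libraries where they do the work, as an engineer would, in place of code of your own. Each camera call takes 0.05 s, during which the arm holds its last target. There are 200 camera calls.

## Working session

There is one attempt and no reset: what is moved stays moved. The work goes in short steps, Python scripts to look and compute and a tool call to move; the robot and the scene stay as the last step left them, time stands still between calls to the robot, and variables do not carry over. Pictures are saved under pics/ and viewed, at most 10 in all, crops included, and the job is handed in when it is done.

Besides the shell and the picture viewer there is one more tool, called as name(argument=value, ...), one argument or row to a line, values as JSON. drive_tool: Moves the arm, as the interface text tells. Its arguments: {"type":"object","properties":{"series":{"type":"array"},"hand":{"type":"number"},"newtons":{"type":"number"}},"required":["series"]}

```bash
mkdir -p pics
cat > h.py <<'E'
import numpy as np, cv2
from bench import r, vision
def shot(n,f):
    c=vision.camera(n); cv2.imwrite('pics/'+f,c['color'][:,:,::-1]); np.savez('pics/'+f+'.npz',**{k:c[k] for k in c}); return c
def px2w(c,uv,z):
    K=np.array(c['intrinsics']);k=float(c['k1']);R=np.array(c['R']);t=np.array(c['t'])
    d=cv2.undistortPoints(np.array(uv,float).reshape(-1,1,2),K,np.array([k,0,0,0.]))[:,0]
    ray=np.c_[d,np.ones(len(d))]@R; o=-R.T@t
    z=np.broadcast_to(z,len(d))
    return o+ray*((z-o[2])/ray[:,2])[:,None]
E
python3 - <<'E'
from h import *
for n in('top','scene'):
    c=shot(n,n+'0.png'); print(n,c['k1'],-np.array(c['R']).T@np.array(c['t']),c['intrinsics'])
print(r.read_state())
E
```

```text
top -0.15153782937245852 [0.26025457 0.04444122 1.17857543] [[529.46778021   0.         326.77843698]
 [  0.         529.46778021 241.99968656]
 [  0.           0.           1.        ]]
scene -0.09298250264798487 [0.84810757 0.52944242 0.63969734] [[450.80135918   0.         323.45127215]
 [  0.         450.80135918 246.11691543]
 [  0.           0.           1.        ]]
{'time': 0.1, 'joint_positions': array([ 1.20839904,  0.33278725, -0.06467541,  1.46086427,  0.0215864 ,
        1.34992321, -0.08850322]), 'joint_vel': array([-0.00017913, -0.00270933, -0.00027865, -0.0015521 , -0.00224614,
       -0.00089408,  0.00071264]), 'joint_torque': array([ 9.50937283e-04, -6.24542785e+01,  2.41416082e-02, -3.90721500e+01,
       -6.14823774e-02,  3.64593545e-02,  6.37109139e-07]), 'ee_pos': array([ 0.20818065, -0.58894078,  0.22984351]), 'eef_rot': array([ 9.85602559e-01,  1.69077443e-01, -1.35739434e-04, -6.29221153e-04]), 'ft_force': array([ 0.57323458,  0.61790322, -0.40439073]), 'torque': array([ 0.02087279, -0.03615638, -0.02603889]), 'grip_force': 0.0, 'width': 0.08701349869813993}
```

View pics/top0.png

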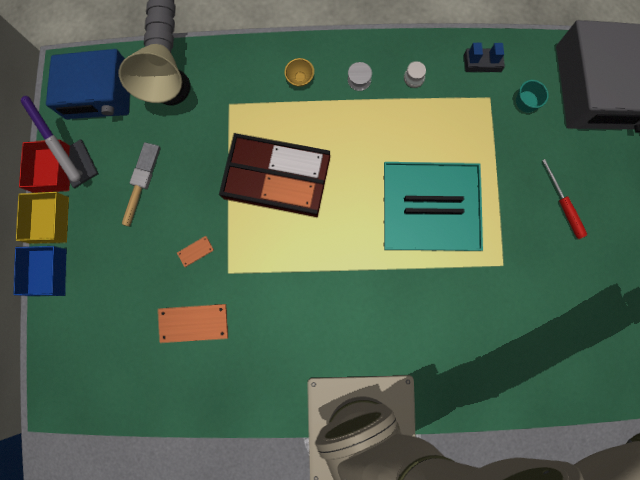

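View pics/scene0.png

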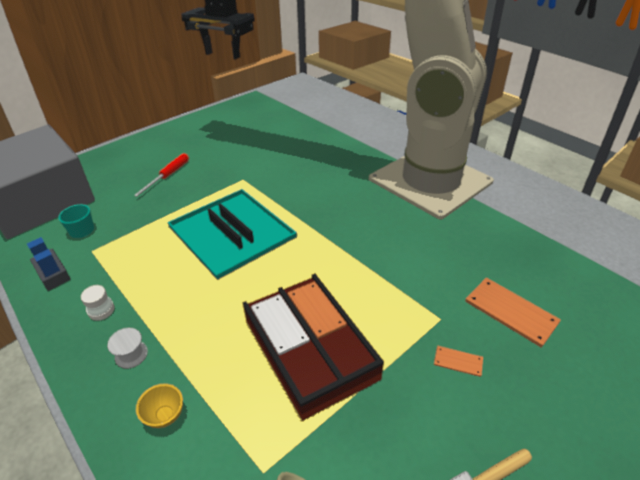

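The top view shows the board with its closed end on the left (about x 220–234) and its open edge on the right (330,151)–(316,216). The copper plate is in the lower lane near (289,191), the aluminium plate is above it near (297,160), and the tray is near (433,206). The look-alikes are at (195,251) and (193,323).

```bash
cat > m.py <<'E'
from h import *
def seg(c,lo,hi,box):
    hsv=cv2.cvtColor(c['color'],cv2.COLOR_RGB2HSV); m=cv2.inRange(hsv,lo,hi); k=np.zeros_like(m); x0,y0,x1,y1=box; k[y0:y1,x0:x1]=255; m&=k
    m=cv2.morphologyEx(m,cv2.MORPH_CLOSE,np.ones((5,5)))
    cs,_=cv2.findContours(m,cv2.RETR_EXTERNAL,cv2.CHAIN_APPROX_NONE); return max(cs,key=cv2.contourArea)[:,0].astype(float)
def rect(c,cn,z):
    w=px2w(c,cn,z)[:,:2]; (cx,cy),(a,b),ang=cv2.minAreaRect((w*1000).astype(np.float32))
    bx=cv2.boxPoints(((cx,cy),(a,b),ang)); e=[bx[1]-bx[0],bx[2]-bx[1]]; L=max(e,key=np.linalg.norm)
    an=np.degrees(np.arctan2(L[1],L[0])); return np.round([cx,cy,a,b,an],1)
E
python3 - <<'E'
from m import *
c=np.load('pics/top0.png.npz')
print('cu',rect(c,seg(c,(5,110,150),(18,255,255),(215,130,335,220)),.051))
print('al',rect(c,seg(c,(0,0,150),(180,50,255),(215,130,335,220)),.051))
print('tray',rect(c,seg(c,(80,120,60),(95,255,255),(370,150,490,260)),.016))
for b in((395,193,475,206),(395,206,475,219)):
  print('rail',rect(c,seg(c,(0,0,0),(180,255,45),b),.035))
print('board top corners',px2w(c,[(234,134),(330,151),(316,216),(220,196)],.053).round(3))
E
python3 - <<'E'
import cv2
i=cv2.imread('pics/top0.png')[120:270,210:500]; cv2.imwrite('pics/crop.png',cv2.resize(i,None,fx=2.7,fy=2.7,interpolation=2))
E
```

```text
cu [523.9 145.8 108.4  53.   76.9]
al [589.8 127.9 108.7  53.5  76.9]
tray [ 488.3 -176.4  219.4  199.3   87.7]
rail [ 500.3 -174.3  129.6   11.3   88.6]
rail [ 472.2 -173.8  131.2    9.    88.6]
board top corners [[0.657 0.264 0.053]
 [0.609 0.051 0.053]
 [0.465 0.085 0.053]
 [0.516 0.294 0.053]]
```

View pics/crop.png

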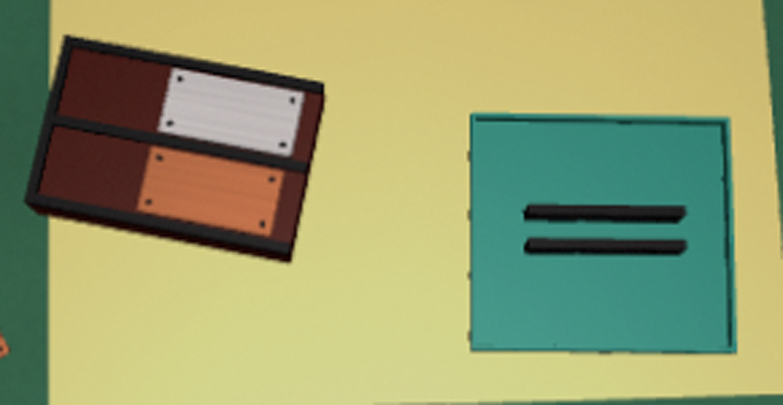

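The copper plate is at (0.524, 0.146) with its lane along 77°, and the tray is at (0.487, -0.175) with its rails along about 88.3°. I'll move in behind the copper plate with the fingers closed.

drive_tool(
  series=[
    [[3.65,4.86,0],5.75],
    [[3.65,4.86,0],5.75],
    [[3.65,4.86,0],5.75],
    [[3.65,4.86,0],5.75],
    [[3.65,4.86,0],5.75],
    [[3.65,4.86,0],5.75],
    [[3.65,4.86,0],5.75],
    [[3.65,4.86,0],5.75],
    [[0.5,6,0],5.75],
    [[0.5,6,0],5.75],
  ],
  hand=1,
  newtons=20,
)

```text
time: 1.35
ee_pos: [0.5103, -0.0785, 0.2302]
eef_rot: [0.782, 0.624, -0.0, -0.0]
ft_force: [1.2, 0.9, 0.4]
width: 0.0017
grip_force: 0.0
```

drive_tool(
  series=[
    [[0.55,5.15,0],0],
    [[0.55,5.15,0],0],
    [[0.55,5.15,0],0],
    [[0.55,5.15,0],0],
    [[0.55,5.15,0],0],
    [[0.55,5.15,0],0],
    [[0,0,-3],0],
    [[0,0,-3],0],
    [[0,0,0],0],
    [[0,0,0],0],
  ],
)

```text
time: 2.6
ee_pos: [0.5437, 0.2287, 0.1717]
eef_rot: [0.783, 0.622, 0.001, 0.0]
ft_force: [0.4, -0.1, 0.7]
width: 0.0008
grip_force: 0.0
```

drive_tool(
  series=[
    [[0,0,-2],0],
    [[0,0,-2],0],
    [[0,0,-2],0],
    [[0,0,-2],0],
    [[0,0,-1],0],
    [[0,0,-1],0],
    [[0,0,-0.8],0],
    [[0,0,-0.4],0],
    [[0,0,-0.3],0],
    [[0,0,0],0],
  ],
)

```text
time: 3.85
ee_pos: [0.5434, 0.2285, 0.0556]
eef_rot: [0.783, 0.622, 0.0, 0.0]
ft_force: [-0.1, -0.3, 0.1]
width: 0.0002
grip_force: 0.0
```

Run:
```python
from h import *
s=r.read_state(); print(s['ee_pos'],s['ft_force'])
c=shot('scene','s1.png'); i=c['color'][240:440,220:420,::-1]; cv2.imwrite('pics/s1c.png',cv2.resize(i,None,fx=2.8,fy=2.8,interpolation=2))
```

```text
[0.54337885 0.22852455 0.05561435] [-0.1194976  -0.34137427  0.11198939]
```

View pics/s1c.png

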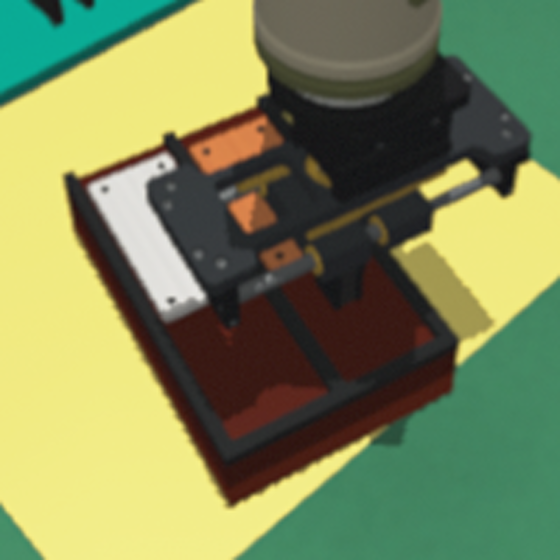

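The fingers stand in the copper lane behind the plate, at crop pixel (345,280), clear of the strips. I'll push toward the open edge.

drive_tool(
  series=[
    [[-0.18,-0.78,0],0],
    [[-0.18,-0.78,0],0],
    [[-0.18,-0.78,0],0],
    [[-0.18,-0.78,0],0],
    [[-0.18,-0.78,0],0],
    [[-0.18,-0.78,0],0],
    [[-0.11,-0.49,0],0],
    [[-0.11,-0.49,0],0],
    [[0,0,0],0],
    [[0,0,0],0],
  ],
)

```text
time: 5.15
ee_pos: [0.5302, 0.1716, 0.0554]
eef_rot: [0.783, 0.622, -0.0, 0.0]
ft_force: [0.2, 0.3, 0.3]
width: 0.0002
grip_force: 0.0
```

Run:
```python
from h import *
s=r.read_state(); print(s['ee_pos'],s['ft_force'])
c=shot('scene','s2.png'); i=c['color'][230:430,220:420,::-1]; cv2.imwrite('pics/s2c.png',cv2.resize(i,None,fx=2.8,fy=2.8,interpolation=2))
```

```text
[0.5302302  0.17160815 0.05543601] [0.21732953 0.2731144  0.25906958]
```

View pics/s2c.png

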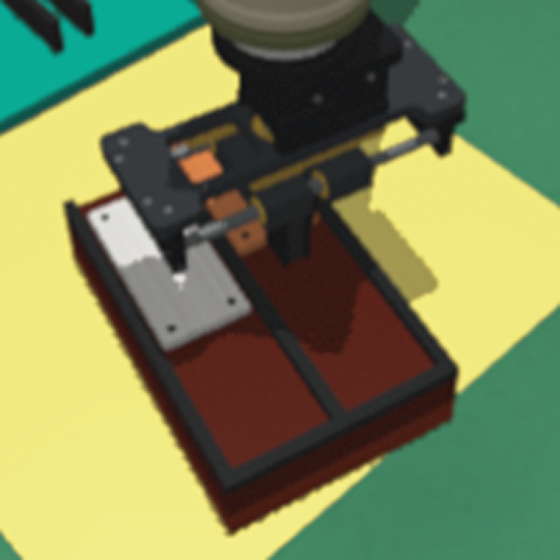

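Run:
```python
from h import *
c=np.load('pics/s2.png.npz')
w=px2w(c,[(220+248/2.8,230+257/2.8),(220+165/2.8,230+348/2.8),(220+248/2.8,230+303/2.8)],.051); u=np.array([.225,.974])
print(w.round(4),((w[:,:2]-[.562,.175])@u).round(4),(np.array([.5302,.1716])-[.562,.175])@u)
```

```text
[[0.5511 0.1634 0.051 ]
 [0.6272 0.1805 0.051 ]
 [0.5731 0.1885 0.051 ]] [-0.0138  0.0201  0.0157] -0.010466599999999998
```

The copper's trailing edge is now at about board y = -14 mm, so its centre is near -69. I'll push 21 mm more, then lift and look.

drive_tool(
  series=[
    [[-0.11,-0.49,0],0],
    [[-0.11,-0.49,0],0],
    [[-0.11,-0.49,0],0],
    [[-0.11,-0.49,0],0],
    [[-0.02,-0.09,0],0],
    [[0,0,0],0],
    [[0.11,0.49,0],0],
    [[0,0,2],0],
    [[0,0,4],0],
    [[0,0,4],0],
  ],
)

```text
time: 6.45
ee_pos: [0.5268, 0.1567, 0.158]
eef_rot: [0.783, 0.623, 0.0, 0.0]
ft_force: [1.1, 0.2, -0.2]
width: 0.0005
grip_force: 0.0
```

drive_tool(
  series=[
    [[-0.8,-6,0],0],
    [[-0.8,-6,0],0],
    [[-0.8,-6,0],0],
    [[0,-6,0],0],
    [[0,-6,0],0],
    [[0,0,0],0],
    [[0,0,0],0],
    [[0,0,0],0],
    [[0,0,0],0],
    [[0,0,0],0],
  ],
  hand=0,
)

```text
time: 7.7
ee_pos: [0.5029, -0.143, 0.1557]
eef_rot: [0.782, 0.623, 0.0, 0.0]
ft_force: [0.2, 0.3, 0.2]
width: 0.0854
grip_force: 0.0
```

Run:
```python
from m import *
c=shot('top','t2.png'); u=np.array([.225,.974])
for n,lo,hi in(('cu',(5,110,150),(18,255,255)),('al',(0,0,150),(180,50,255))):
    q=rect(c,seg(c,lo,hi,(215,130,345,225)),.051); print(n,q,(q[:2]/1000-[.562,.175])@u)
i=c['color'][120:270,210:500,::-1]; cv2.imwrite('pics/t2c.png',cv2.resize(i,None,fx=2.7,fy=2.7,interpolation=2))
```

```text
cu [510.   84.8 110.7  54.   76.9] -0.0995548
al [589.8 128.2 109.6  53.6  76.8] -0.03932820000000002
```

View pics/t2c.png

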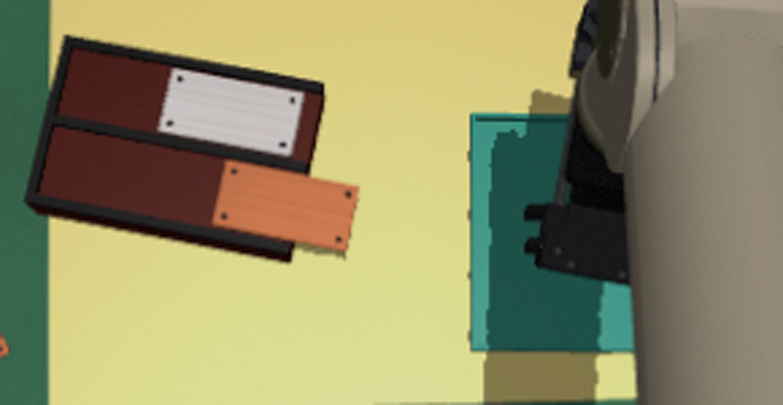

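The copper plate lies flat with about 44 mm of overhang (crop pixels 213–358), and the aluminium plate hasn't moved. I'll grip 28 mm from its centre, beyond the edge.

drive_tool(
  series=[
    [[0,5,0],0],
    [[0,5,0],0],
    [[0,5,0],0],
    [[0,5,0],0],
    [[0.1,0.05,0],0],
    [[0,0,-2],0],
    [[0,0,-2],0],
    [[0,0,-1],0],
    [[0,0,0],0],
    [[0,0,0],0],
  ],
)

```text
time: 9.0
ee_pos: [0.5043, 0.0568, 0.1063]
eef_rot: [0.783, 0.622, 0.0, 0.0]
ft_force: [-0.5, -0.3, -0.2]
width: 0.0873
grip_force: 0.0
```

drive_tool(
  series=[
    [[0,0,-1],0],
    [[0,0,-1],0],
    [[0,0,-1],0],
    [[0,0,-1],0],
    [[0,0,-1],0],
    [[0,0,-1],0],
    [[0,0,-0.5],0],
    [[0,0,-0.4],0],
    [[0,0,0],0],
    [[0,0,0],0],
  ],
)

```text
time: 10.25
ee_pos: [0.504, 0.0569, 0.0368]
eef_rot: [0.783, 0.622, 0.0, 0.0]
ft_force: [-0.4, 1.1, -0.4]
width: 0.0872
grip_force: 0.0
```

drive_tool(
  series=[
    [[0,0,0],0],
    [[0,0,0],0],
    [[0,0,0],0],
    [[0,0,0],0],
    [[0,0,0],0],
    [[0,0,0],0],
    [[0,0,0],0],
    [[0,0,0],0],
    [[0,0,0],0],
    [[0,0,0],0],
  ],
  hand=1,
  newtons=50,
)

```text
time: 11.5
ee_pos: [0.5038, 0.0568, 0.0366]
eef_rot: [0.783, 0.622, -0.0, 0.0]
ft_force: [-1.2, -0.1, 1.3]
width: 0.0529
grip_force: 50.0
```

drive_tool(
  series=[
    [[0,0,0.3],0],
    [[0,0,0.5],0],
    [[0,0,0.7],0],
    [[0,0,1],0],
    [[0,0,1],0],
    [[0,0,1],0],
    [[0,0,1],0],
    [[0,0,0.5],0],
    [[0,0,0],0],
    [[0,0,0],0],
  ],
)

```text
time: 12.75
ee_pos: [0.5036, 0.0567, 0.0963]
eef_rot: [0.783, 0.622, -0.0, -0.0]
ft_force: [-1.1, -0.1, -3.2]
width: 0.0532
grip_force: 50.0
```

Run:
```python
from h import *
s=r.read_state(); print(s['ee_pos'],s['ft_force'],s['torque'],s['width'])
c=shot('scene','s3.png'); i=c['color'][150:400,150:420,::-1]; cv2.imwrite('pics/s3c.png',cv2.resize(i,None,fx=2.3,fy=2.3,interpolation=2))
```

```text
[0.50360394 0.05674644 0.09625017] [-1.07565942 -0.09137896 -3.17083289] [-0.17230843 -0.03857804 -0.01953809] 0.053181652820277404
```

View pics/s3c.png

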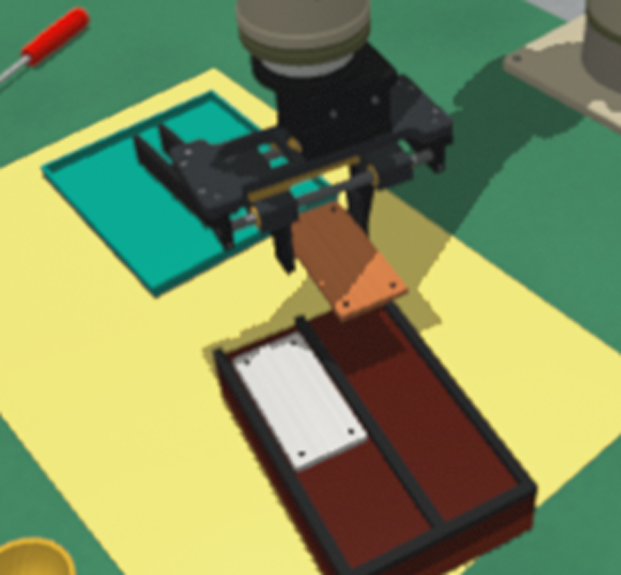

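drive_tool(
  series=[
    [[-0.1,-1.5,0],1],
    [[-0.2,-3,0],1.4],
    [[-0.25,-3.7,0],1.5],
    [[-0.25,-3.7,0],1.5],
    [[-0.25,-3.7,0],1.5],
    [[-0.25,-3.7,0],1.5],
    [[-0.25,-3.7,0],1.5],
    [[-0.16,-2,0],1],
    [[-0.05,-1.07,0],0.5],
    [[0,0,0],0],
  ],
)

```text
time: 14.05
ee_pos: [0.4862, -0.2039, 0.0963]
eef_rot: [0.717, 0.697, 0.0, -0.0]
ft_force: [1.1, 1.5, -2.5]
width: 0.0529
grip_force: 50.0
```

drive_tool(
  series=[
    [[0,0,-0.5],0],
    [[0,0,-0.7],0],
    [[0,0,-0.7],0],
    [[0,0,-0.7],0],
    [[0,0,-0.7],0],
    [[0,0,-0.7],0],
    [[0,0,-0.5],0],
    [[0,0,-0.5],0],
    [[0,0,0],0],
    [[0,0,0],0],
  ],
)

```text
time: 15.3
ee_pos: [0.4864, -0.2039, 0.0467]
eef_rot: [0.717, 0.697, 0.0, 0.0]
ft_force: [-0.9, -1.3, -2.8]
width: 0.0531
grip_force: 50.0
```

Run:
```python
from h import *
s=r.read_state(); print(s['ee_pos'],s['eef_rot'],s['ft_force'],s['torque'])
def proj(c,X): 
    R,_=cv2.Rodrigues(np.array(c['R'])); return cv2.projectPoints(np.array(X,float),R,np.array(c['t']),c['intrinsics'],np.array([float(c['k1']),0,0,0]))[0][:,0]
c=np.load('pics/s3.png.npz'); u=np.array([.225,.974]);v=np.array([.974,-.225]); p=np.array([.5098,.0847])+.055*u
for z in(.095,.103,.110): print(z,((proj(c,[[*(p+k*.027*v),z] for k in(1,-1)])-[150,150])*2.3).round(0).tolist())
c=shot('scene','s4.png'); i=c['color'][130:330,130:400,::-1]; cv2.imwrite('pics/s4c.png',cv2.resize(i,None,fx=2.9,fy=2.9,interpolation=2))
a=np.radians(88.3);u=np.array([np.cos(a),np.sin(a)]);v=np.array([u[1],-u[0]]);T=s['ee_pos'];p=T[:2]+.0287*u
for z in(.04,.045,.05,.055,.06): print(z,((proj(c,[[*(p+.055*u+k*.027*v),z] for k in(1,-1)])-[130,130])*2.9).round(0).tolist())
```

```text
[ 0.48638068 -0.20390754  0.04674049] [7.17102743e-01 6.96967446e-01 1.04804975e-04 1.55831490e-04] [-0.94219561 -1.25671391 -2.76847511] [-0.08136246 -0.1448854   0.01091293]
0.095 [[337.0, 328.0], [403.0, 301.0]]
0.103 [[336.0, 321.0], [403.0, 293.0]]
0.11 [[336.0, 314.0], [403.0, 286.0]]
0.04 [[293.0, 306.0], [356.0, 274.0]]
0.045 [[292.0, 301.0], [355.0, 269.0]]
0.05 [[291.0, 295.0], [354.0, 264.0]]
0.055 [[290.0, 290.0], [354.0, 258.0]]
0.06 [[289.0, 284.0], [353.0, 253.0]]
```

View pics/s4c.png

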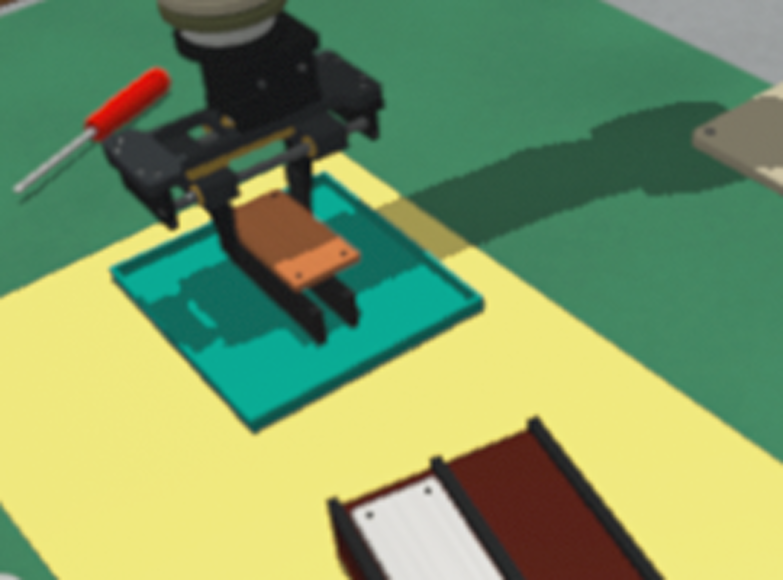

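The plate is level to within about 3° over the rails, with its rear corners at (298,290) and (358,255), which matches the prediction. I'll lower it.

drive_tool(
  series=[
    [[0,0,-0.4],0],
    [[0,0,-0.4],0],
    [[0,0,-0.3],0],
    [[0,0,-0.2],0],
    [[0,0,-0.2],0],
    [[0,0,-0.1],0],
    [[0,0,-0.1],0],
    [[0,0,-0.1],0],
    [[0,0,0],0],
    [[0,0,0],0],
  ],
)

```text
time: 16.6
ee_pos: [0.4863, -0.2039, 0.0286]
eef_rot: [0.717, 0.697, 0.0, 0.0]
ft_force: [0.2, 0.8, -2.7]
width: 0.0528
grip_force: 50.0
```

drive_tool(
  series=[
    [[0,0,-0.05],0],
    [[0,0,-0.05],0],
    [[0,0,-0.05],0],
    [[0,0,-0.05],0],
    [[0,0,0],0],
    [[0,0,0],0],
    [[0,0,0],0],
    [[0,0,0],0],
    [[0,0,0],0],
    [[0,0,0],0],
  ],
)

```text
time: 17.85
ee_pos: [0.4863, -0.204, 0.0266]
eef_rot: [0.717, 0.697, 0.0, 0.0]
ft_force: [-0.2, -1.9, -1.6]
width: 0.0532
grip_force: 50.0
```

drive_tool(
  series=[
    [[0,0,-0.05],0],
    [[0,0,-0.05],0],
    [[0,0,0],0],
    [[0,0,0],0],
    [[0,0,0],0],
    [[0,0,0],0],
    [[0,0,0],0],
    [[0,0,0],0],
    [[0,0,0],0],
    [[0,0,0],0],
  ],
)

```text
time: 19.1
ee_pos: [0.4863, -0.204, 0.0265]
eef_rot: [0.717, 0.697, -0.0, 0.0]
ft_force: [-5.6, 0.8, 12.1]
width: 0.0533
grip_force: 50.0
```

In contact with the rails (+12 N), so I'll release. Opening partway leaves the fingers clear of the plate.

drive_tool(
  series=[
    [[0,0,0],0],
    [[0,0,0],0],
    [[0,0,0],0],
    [[0,0,0],0],
    [[0,0,0],0],
    [[0,0,0],0],
    [[0,0,0],0],
    [[0,0,0],0],
    [[0,0,0.5],0],
    [[0,0,0.5],0],
  ],
  hand=0,
)

```text
time: 20.35
ee_pos: [0.4863, -0.2038, 0.036]
eef_rot: [0.717, 0.697, 0.0, 0.0]
ft_force: [-0.6, 0.1, -0.2]
width: 0.0868
grip_force: 0.0
```

drive_tool(
  series=[
    [[0,0,1.5],0],
    [[0,0,2],0],
    [[0,0,3],0],
    [[0,0,4],0],
    [[0,0,4],0],
    [[-3,-5,0],0],
    [[-3,-5,0],0],
    [[-3,-5,0],0],
    [[-3,-5,0],0],
    [[0,0,0],0],
  ],
)

```text
time: 21.6
ee_pos: [0.3627, -0.4081, 0.1813]
eef_rot: [0.72, 0.694, -0.001, 0.0]
ft_force: [0.5, 1.0, 0.6]
width: 0.0872
grip_force: 0.0
```

Run:
```python
from m import *
print(r.read_state()['ee_pos'])
c=shot('top','t5.png')
print('cu',rect(c,seg(c,(5,110,100),(18,255,255),(370,150,490,260)),.041),'al',rect(c,seg(c,(0,0,150),(180,50,255),(215,130,335,220)),.051))
c=shot('scene','s5.png'); i=c['color'][130:330,130:400,::-1]; cv2.imwrite('pics/s5c.png',cv2.resize(i,None,fx=2.9,fy=2.9,interpolation=2))
```

```text
[ 0.36267843 -0.40807809  0.18129797]
cu [ 486.8 -175.7  109.8   53.8   88.6] al [589.8 128.1 109.   53.6  76.8]
```

View pics/s5c.png

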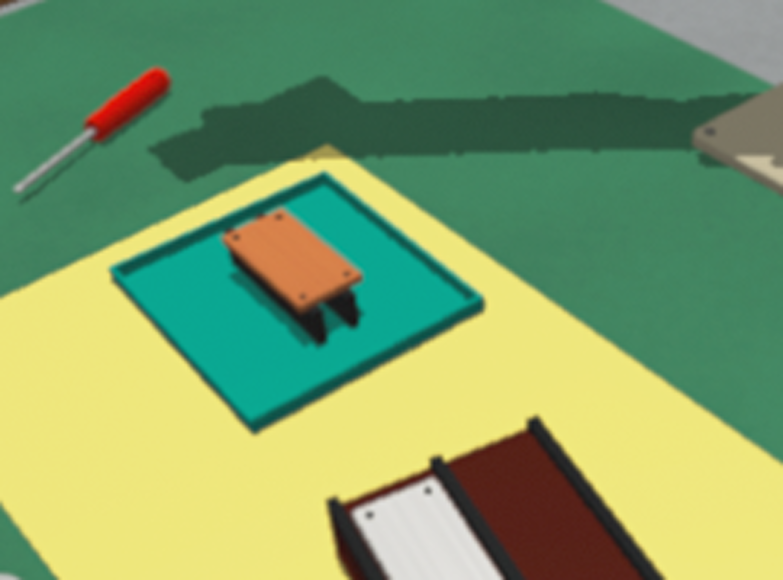

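The copper plate lies flat and centred on the rails, at crop pixels (225,240)–(360,275), within about 2 mm of the tray centre. The aluminium plate hasn't moved and the arm is clear.

```bash
python3 -c "
from bench import r
print(r.close_job())"
```

```text
the job is handed in; nothing more can be done
None
```

The copper plate lies flat on the tray rails, about 2 mm from the tray's centre and aligned with them; the aluminium plate stayed in place, and I handed the job in at about 22 s of the 54 s allowed (no verdict came back).

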